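# Turn a circuit card over in its tilted holder and clamp it

### The job

The circuit card leans in the tilted holder with its component side facing out; turn it over so that its solder side faces out, and stand it back in the holder on its contact edge, grip rail up and leaning on the two back rails. Then slide the holder's jaw along until it presses the card firmly against the fixed stop, and let go. Leave the bottle, tape, tweezers and brush beside the holder where they are.

Things in the scene. Friction and masses are not known exactly. Their poses are not given: they have to be found in the camera images.
- holder: Fixed tilted card holder on an aluminium base plate 165 (front to back) x 216 mm, standing on the bench. Origin: on the bench straight below the middle of the card seat's ledge line. At yaw 0 it faces the robot: its -x is the front, +x the back, z up. It stands turned by 30 to 50 degrees, so that it faces the robot's right.
- deck: Reclined seat of the holder, leaning back 35 degrees from vertical. Origin: middle of the seat, on the ledge, 35 mm above the bench, in the plane of the back rails' faces. x along the ledge (to the right, seen from the front), y up the slope, z out to the front. Ledge 20 mm deep, its lip 7 mm high with inner face at z = 15 mm. Back rails at x = -56..-44 and 44..56 mm, up to y = 72 mm.
- stop_face (a point): On the deck's ledge line, in the clamping face of the fixed stop, a dark steel block 40 mm high up the slope: deck frame (-60, 0, 0) mm, facing the deck's +x. The 120 mm card against it has its middle at deck x = 0. Between the back rails there is a gap 88 mm wide and 16 mm deep that takes the card's components.
- card: Loose circuit card, 160 g, 120 long (x) x 110 high (y) mm: dark blue board 4 mm thick with an aluminium grip rail along the top and brass contacts along the bottom edge. Origin: its middle, in the mid-plane, 55 mm above the contact edge. z points out of the component side (heat sink etc., up to 12 mm high, |x| < 34, y -30 to 22 mm), at first out of the holder. The solder side is flat.
- card_rail (a point): Middle of the card's grip rail, 46 mm from the card's origin towards its +y. The rail is 10 mm thick (along card z, centred), 18 mm high and 120 mm long; its top edge is 9 mm above this point. The board below it is free of components for 15 mm.
- jaw (a joint): Sliding jaw on the guide rod, in m: its clamping face is 110 mm + this value from the fixed stop, so it reads 0.010 when shut on the card. It starts open; larger is more open (deck +x; travel 0 to 0.058). It slides stiffly (2.5 N) and stays where left. Its dark steel finger is 12 mm thick along the travel and bears on the card's side edge 9 to 39 mm up the slope.
- jaw_knob (a point): On the axis of the jaw's black knob, 8 mm below its top. The knob stands upright (vertical) on the jaw's carriage in front of the card, 18 mm in diameter, its gripping part 30 mm high (8 mm above to 22 mm below this point). It moves with the jaw.
- solvent_bottle: Blue bottle with a white cap, 58 mm in diameter, 121 mm high, standing; origin at the centre of its underside. A bystander.
- kapton_roll: Roll of amber tape, 76 mm across, 19 mm high, lying flat; origin at the centre of its underside. A bystander.
- tweezers_a: Steel tweezers 118 mm long, lying; origin at the centre of the underside. A bystander.
- brush_a: Black brush 140 mm long, lying; origin at the centre of the underside. A bystander.
Not all that is in view belongs to the job. What is shaped like the card but brown or orange is not meant.

How it is judged:
By the outcome, as a careful person would: the job done as asked, in the order asked, and still so for the second after the job is handed in, with the robot touching nothing.
It also fails if it takes over 56 s, if anything falls off the work surface, if the arm or the gripper's body presses on something with over 40 N, if the wrist force passes 120 N, or if a joint passes its speed limit or range.

### The arm

A 6-joint arm with a two-finger parallel gripper is mounted at the origin on a cart in front of the work surface, level with it; the furniture and walls round the work are solid. World frame = base frame: x ahead of the robot, y to its left, z up, the work surface at z = 0. Lengths are in m, angles in rad, forces in N, time in s.
With the tool pointing down it reaches from about 0.375 to 0.9 m from the base axis. Payload 3.1 kg.
Tool frame: the origin (TCP) lies between the finger pads; the fingertips stand 8 mm ahead of it and the grasp point (between the pads) lies 11 mm behind it; z points along the fingers, y is the line along which they close (so a half turn about z gives the same grasp; the last joint's range is limited). The gripper opens to 87 mm and grips with 3 to 60 N. Pads are 19 mm wide; open, the fingers measure 117 mm over their backs; the gripper's body (75 mm by 190 mm) begins 51 mm behind the grasp point.
Start: joints at [1.087, 0.527, 1.433, -0, 1.181, -0.178], TCP at [0.188, 0.596, 0.231] pointing down, gripper open.
Joint ranges: [-3.08, 3.08], [-0.75, 2.2], [0.22, 2.44], [-1.43, 4.57], [0, 2.65], [-2.85, 2.85]. Speed limits (rad/s): [2.79, 2.79, 3.14, 3.14, 3.14, 3.14].

### API

Orientations are given as [roll, pitch, yaw] about the fixed x, y, z axes, in that order (R = Rz(yaw) Ry(pitch) Rx(roll)).
In Python, from rig import state, read_camera, get_calibration, job_done gives the robot as it stands. The module is installed in compiled form; this text tells all that it offers.
- The arm moves only by the shell command python3 -m creep 'ROWS' [OPENING]. ROWS is JSON, a list of rows, each a list of 6 numbers: the shift along the world's x, y, z in m, then the turn, a rotation vector about the world's x, y, z in degrees. In form: [[tx, ty, tz, wx, wy, wz], ...]. A call has 1 to 12 rows; each row shifts and turns the commanded pose from where the row before left it; what a row does not reach is not made up. A row lasts 1/12 s, in which the tool goes at most 41.7 mm and 7.16 degrees, less where a joint would pass 70% of its speed; a pose out of reach is approached as far as the arm can. A call is refused whole if a number of a shift passes 0.0417 or a number of a turn 7.16, either way. A call with a gripper value outside its range is refused whole. OPENING is the finger opening in m, from 0 to 0.087, set as the call begins (- or left out, the last holds). The fingers move at their own pace and stop on an object; the grip force is fixed at half the most. Time passes only in rows, so rows that do not move let the fingers close. It gives the time, the measured TCP pose, the force, the opening and the grip force at its end, in the units of the state.
- state(): the state, without advancing time (a new reading comes with each control period).
- read_camera(name): name is "scene" or "top" or "wrist"; returns (picture, depth): 384x512x3 uint8, blue, green, red; 384x512 float32, m along the optical axis (not along the pixel's ray), 0 where there is no reading.
- get_calibration(name): a dict with "fx", "fy", "cx", "cy" (pixels), "k1" (the pictures are not rectified: a ray, as slopes to the right and down, at radius r is drawn at 1 + k1 r^2 times it, then the intrinsics apply), "world_from_camera" (4x4, takes a point from camera to world coordinates). Camera axes: x right, y down, z forward; pixel columns grow to the right and rows downward; lengths in m; the calibration is good to about 2 mm. A picture is of the moment at which its call begins: read the wrist's pose just before it. get_calibration takes no time and is no camera call; for the wrist camera it gives the pose at the moment of the call.
- job_done(): hands the job in; it is judged then, once.
The state is a dict: "t": time; "joints": joint angles; "joint_velocities": joint speeds; "tau": joint torques, N m; "ee_pos": TCP position; "ee_rot": TCP orientation; "contact_force": force on the tool from outside, world axes, zero at the start; "ft_torque": the same for the moment, N m; "finger_gap": opening from 0.0 (shut) to 1.0 (fully open); "finger_force": force on a finger pad.
Only numpy, scipy, OpenCV 4.12 (cv2) and the standard library are available. Lean on these libraries where they do the work, as an engineer would, in place of code of your own. Each camera call takes 0.05 s, during which the arm holds its last target. There are 200 camera calls.

## Working session

There is one attempt and no reset: what is moved stays moved. The work goes in short steps, Python scripts to look and compute and a shell command to move; the robot and the scene stay as the last step left them, time stands still between calls to the robot, and variables do not carry over. Pictures are saved under pics/ and viewed, at most 10 in all, crops included, and the job is handed in when it is done.

```bash
mkdir -p pics; ls
cat > h.py <<'E'
import numpy as np,cv2
from rig import *
def cal(n):
    c=get_calibration(n);return c,np.array(c["world_from_camera"])
def cloud(n,d,c=None):
    c,T=c or cal(n)
    K=np.array([[c['fx'],0,c['cx']],[0,c['fy'],c['cy']],[0,0,1.]])
    v,u=np.mgrid[0:d.shape[0],0:d.shape[1]]
    p=cv2.undistortPoints(np.stack([u,v],-1).reshape(-1,1,2).astype(float),K,np.array([c['k1'],0,0,0.])).reshape(d.shape+(2,))
    P=np.dstack([p*d[...,None],d])
    W=P@T[:3,:3].T+T[:3,3]; W[d==0]=np.nan
    return W
E
python3 - <<'E'
from h import *
print(state())
for n in("scene","top"):
    cc=cal(n);im,d=read_camera(n);np.savez(n+"0.npz",im=im,d=d,W=cloud(n,d,cc));cv2.imwrite(f"pics/{n}0.png",im);print(n,cc[1].round(3).tolist(),cc[0]['fx'])
E
```

```text
pics
{'t': 0.0, 'joints': array([ 1.08747547e+00,  5.28482567e-01,  1.43393657e+00,  1.32604465e-05,
        1.18137570e+00, -1.78480679e-01]), 'joint_velocities': array([-4.63250212e-04,  8.80999702e-04, -6.45792875e-05,  4.07091310e-04,
       -5.93536630e-05, -4.86811898e-04]), 'tau': array([-1.87405429e-03, -4.40038204e+01, -1.76589471e+01,  6.34172349e-02,
        5.83237270e-02, -1.29385617e-04]), 'ee_pos': array([0.18720035, 0.59554163, 0.22955064]), 'ee_rot': array([-3.13942763e+00, -4.03025543e-04,  2.83674700e+00]), 'contact_force': array([1.09849662, 1.01286358, 0.34851534]), 'ft_torque': array([-0.04058039,  0.01208439, -0.01411817]), 'finger_force': 0.0, 'finger_gap': 0.9997491650386827}
scene [[0.708, -0.415, 0.572, -0.104], [-0.707, -0.421, 0.568, -0.699], [0.005, -0.807, -0.591, 0.796], [0.0, 0.0, 0.0, 1.0]] 465.5816110958336
top [[-0.027, -0.986, 0.162, 0.321], [-1.0, 0.028, 0.002, -0.026], [-0.006, -0.162, -0.987, 1.553], [0.0, 0.0, 0.0, 1.0]] 463.82762816629906
```

View pics/scene0.png

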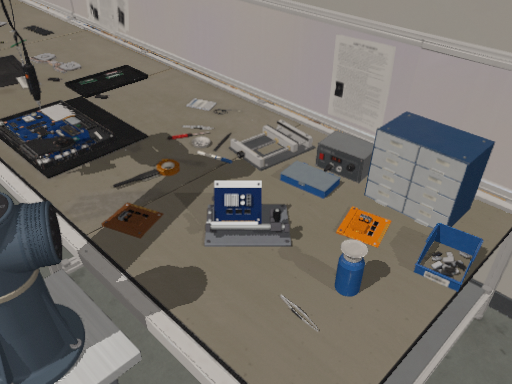

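View pics/top0.png

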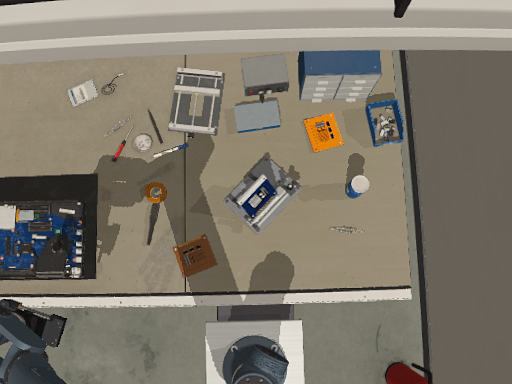

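The scene view shows the blue card in the holder at about (238,203), with its rail up and the black knob at (277,214). The brown card (133,219) and the orange card (363,226) are decoys; only the blue one is dark blue and sits in the tilted holder. I'll confirm it in one crop and measure.

Run:
```python
from h import *
a=np.load("scene0.npz");b=np.load("top0.npz")
c1=cv2.resize(a['im'][170:255,195:300],None,fx=4,fy=4,interpolation=cv2.INTER_CUBIC)
c2=cv2.resize(b['im'][150:235,218:308],None,fx=4,fy=4,interpolation=cv2.INTER_CUBIC)
cv2.imwrite("pics/crop.png",np.hstack([c1,c2]))
W=a['W']
for n,W,(r0,r1,c0,c1) in(("s",a['W'],(178,250,200,296)),("t",b['W'],(154,232,222,300))):
    for r in range(r0,r1,8): print(n,r,' '.join("%d,%d,%d"%tuple(np.nan_to_num(W[r,c]*1000)) for c in range(c0,c1,8)))
```

```text
s 178 627,216,-1 642,197,0 659,179,0 674,160,3 692,144,2 712,129,0 727,110,2 743,93,2 760,76,2 777,58,3 792,39,5 789,7,23
s 186 597,180,1 614,164,1 522,22,119 536,9,118 550,-6,119 565,-18,118 580,-32,118 594,-47,118 731,48,2 746,30,3 763,14,2 783,0,0
s 194 572,152,0 589,137,0 517,18,98 531,3,99 538,-18,107 560,-24,99 566,-46,107 588,-52,99 702,21,1 715,2,5 733,-12,3 752,-26,0
s 202 544,119,3 561,105,2 510,12,80 520,-7,85 531,-24,89 553,-31,80 559,-53,89 579,-62,84 674,-4,1 690,-20,1 707,-35,1 0,0,0
s 210 523,95,0 478,6,75 502,3,64 513,-14,67 525,-30,70 543,-41,66 554,-59,70 571,-70,67 641,-35,8 593,-104,74 586,-135,95 695,-75,1
s 218 500,68,1 471,-1,58 493,-6,48 507,-20,48 520,-36,50 537,-47,47 551,-62,48 564,-77,49 613,-61,11 568,-126,75 581,-141,76 666,-99,4
s 226 478,42,1 449,-25,59 466,-35,55 480,-49,55 495,-61,54 507,-77,56 521,-91,56 538,-102,54 549,-119,57 561,-134,59 576,-147,58 591,-160,57
s 234 457,18,1 465,-4,11 480,-18,10 494,-32,10 510,-45,9 525,-60,9 538,-75,10 553,-89,9 566,-105,12 581,-118,11 596,-132,10 612,-146,9
s 242 437,-5,3 445,-27,11 459,-41,11 471,-57,14 490,-
[... 482 characters left out ...]
17,-95,13 613,-121,30 617,-150,4
t 186 598,95,0 597,67,0 593,40,15 593,13,13 572,-14,126 575,-39,104 579,-65,81 589,-94,17 584,-119,43 581,-145,56
t 194 569,95,4 567,67,14 566,40,14 547,10,129 551,-13,99 551,-39,96 556,-65,56 558,-92,40 555,-117,57 561,-147,11
t 202 542,96,0 540,68,11 523,36,128 525,12,106 526,-13,97 530,-38,61 531,-65,47 529,-90,55 534,-119,14 535,-147,4
t 210 515,96,0 514,69,7 512,41,16 503,13,81 505,-11,56 507,-38,39 504,-64,53 508,-91,13 508,-118,7 508,-146,4
t 218 488,96,4 487,69,2 486,42,5 478,14,76 482,-11,30 479,-37,52 482,-64,13 483,-91,2 482,-118,-2 481,-144,7
t 226 461,96,5 460,70,0 459,43,4 459,16,-1 453,-10,59 457,-36,10 457,-63,0 456,-90,2 455,-117,0 454,-143,6
```

View pics/crop.png

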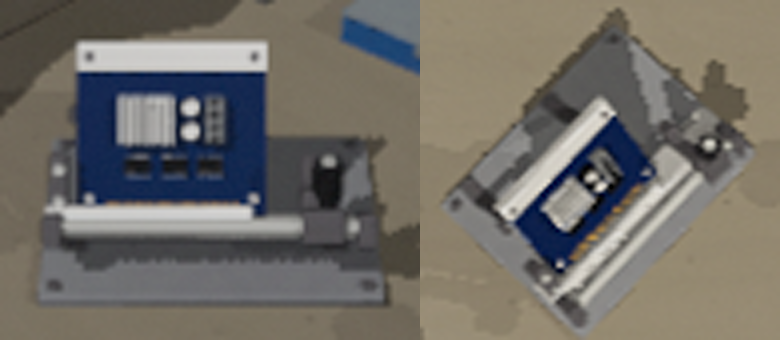

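The crop confirms it: a blue board with a white rail on top and gold contacts below, component side (heat sink) out. The knob is at scene px (277,210). Next I fit the seat frame.

```bash
cat > fit.py <<'E'
from h import *
a=np.load("scene0.npz");b=np.load("top0.npz")
def blue(im): 
    h=cv2.cvtColor(im,cv2.COLOR_BGR2HSV);return cv2.inRange(h,(105,110,40),(130,255,200))>0
def plane(P):
    for _ in range(6):
        c=P.mean(0);n=np.linalg.svd(P-c,full_matrices=False)[2][2];r=(P-c)@n;P=P[abs(r)<max(.003,1.5*r.std())]
    return c,n*np.sign(n[2]),r.std(),len(P)
for nm,s,(r0,r1,c0,c1) in(("scene",a,(185,222,212,265)),("top",b,(175,222,235,282))):
    m=np.zeros(s['d'].shape,bool);m[r0:r1,c0:c1]=1;m&=blue(s['im'])&(s['d']>0)
    P=s['W'][m];c,n,e,k=plane(P)
    print(nm,c.round(4),n.round(4),"tilt",np.degrees(np.arcsin(n[2])).round(2),"yaw",np.degrees(np.arctan2(-n[1],-n[0])).round(2),e,k)
    yaw=np.arctan2(-n[1],-n[0]);dx=np.array([np.sin(yaw),-np.cos(yaw),0]);dy=np.cross(n,dx)
    Q=s['W'].reshape(-1,3);g=np.isfinite(Q).all(1)&(abs((Q-c)@n)<.012)&(Q[:,2]>.03)
    q=Q[g];X=(q-c)@dx;Y=(q-c)@dy;k=(abs(X)<.09)&(abs(Y)<.09);q=q[k];X=X[k];Y=Y[k]
    hi=Y>.03
    print(" upper part: x ext",np.percentile(X[hi],[1,99]).round(4),"y top",np.percentile(Y,[99,100]).round(4), "dx",dx.round(3),"dy",dy.round(3))
E
python3 fit.py
```

```text
scene [ 0.5464 -0.0305  0.0787] [-0.5728 -0.5781  0.5811] tilt 35.53 yaw 45.26 0.0015332119464337459 820
 upper part: x ext [-0.0593  0.0585] y top [0.0577 0.0578] dx [ 0.71  -0.704  0.   ] dy [0.409 0.413 0.814]
top [ 0.5407 -0.0282  0.0791] [-0.5817 -0.5843  0.5659] tilt 34.46 yaw 45.12 0.0015293252238659906 273
 upper part: x ext [-0.058   0.0594] y top [0.0619 0.0642] dx [ 0.709 -0.706  0.   ] dy [0.399 0.401 0.824]
```

```bash
cat > g.py <<'E'
from h import *
from scipy.spatial.transform import Rotation as R
yaw=np.radians(45.2);t=np.radians(35);s,c=np.sin,np.cos
dx=np.array([s(yaw),-c(yaw),0]);dz=np.array([-c(t)*c(yaw),-c(t)*s(yaw),s(t)]);dy=np.cross(dz,dx)
D=np.c_[dx,dy,dz]
def Rt(z,y): return np.c_[np.cross(y,z),y,z]
G=Rt(-dy,-dz)   # grasp, F after flip
F=Rt(-dy,dz)
def to(p,M):
    st=state();M0=R.from_euler('xyz',st['ee_rot'])
    d=np.array(p)-st['ee_pos'];w=np.degrees((R.from_matrix(M)*M0.inv()).as_rotvec())
    print("t",round(st['t'],2),"d mm",(d*1000).round(1),"turn",w.round(1),"J",st['joints'].round(2),"F",st['contact_force'].round(1),'in deck',(D.T@d*1000).round(1))
E
python3 -c "
from g import *
to([.610,.037,.26],G)"
```

```text
t 0.1 d mm [ 422.8 -558.6   30.3] turn [-30.2  18.2 -26.5] J [ 1.09  0.53  1.43 -0.    1.18 -0.18] F [ 0.3  0.1 -0.6] in deck [693.6 -31.7  98.1]
```

```bash
python3 -m creep '[[0.017,-0.023,0.002,-1.2,0.7,-1.1],[0.017,-0.023,0.002,-1.2,0.7,-1.1],[0.017,-0.023,0.002,-1.2,0.7,-1.1],[0.017,-0.023,0.002,-1.2,0.7,-1.1],[0.017,-0.023,0.002,-1.2,0.7,-1.1],[0.017,-0.023,0.002,-1.2,0.7,-1.1],[0.017,-0.023,0.002,-1.2,0.7,-1.1],[0.017,-0.023,0.002,-1.2,0.7,-1.1],[0.017,-0.023,0.002,-1.2,0.7,-1.1],[0.017,-0.023,0.002,-1.2,0.7,-1.1],[0.017,-0.023,0.002,-1.2,0.7,-1.1],[0.017,-0.023,0.002,-1.2,0.7,-1.1]]' 0.06
python3 -m creep '[[0.017,-0.023,0.002,-1.2,0.7,-1.1],[0.017,-0.023,0.002,-1.2,0.7,-1.1],[0.017,-0.023,0.002,-1.2,0.7,-1.1],[0.017,-0.023,0.002,-1.2,0.7,-1.1],[0.017,-0.023,0.002,-1.2,0.7,-1.1],[0.017,-0.023,0.002,-1.2,0.7,-1.1],[0.017,-0.023,0.002,-1.2,0.7,-1.1],[0.017,-0.023,0.002,-1.2,0.7,-1.1],[0.017,-0.023,0.002,-1.2,0.7,-1.1],[0.017,-0.023,0.002,-1.2,0.7,-1.1],[0.017,-0.023,0.002,-1.2,0.7,-1.1],[0.017,-0.023,0.002,-1.2,0.7,-1.1]]'
python3 -m creep '[[0,0,0,0,0,0],[0,0,0,0,0,0]]'
python3 - <<'E'
from g import *
to([.610,.037,.26],G)
cc=cal("wrist");im,d=read_camera("wrist");np.savez("w1.npz",im=im,d=d,W=cloud("wrist",d,cc));cv2.imwrite("pics/w1.png",im);print(cc[1].round(3).tolist())
E
```

```text
t: 1.1
ee_pos: [0.392, 0.3189, 0.2543]
ee_rot: [-2.851, -0.031, 2.599]
contact_force: [0.5, 0.0, 0.0]
finger_gap: 0.689
finger_force: 0.0
t: 2.1
ee_pos: [0.596, 0.043, 0.2781]
ee_rot: [-2.563, 0.007, 2.364]
contact_force: [-0.8, 0.4, -0.1]
finger_gap: 0.691
finger_force: 0.0
t: 2.27
ee_pos: [0.5959, 0.043, 0.2773]
ee_rot: [-2.564, 0.006, 2.362]
contact_force: [0.1, -0.1, -0.6]
finger_gap: 0.693
finger_force: 0.0
t 2.27 d mm [ 14.1  -6.  -17.3] turn [-1.1  1.6 -0.2] J [ 0.07  0.67  1.15 -0.38  1.76 -0.71] F [ 0.1 -0.1 -0.6] in deck [ 14.2 -10.9 -14.6]
[[0.591, 0.783, -0.195, 0.608], [0.594, -0.586, -0.552, 0.15], [-0.546, 0.211, -0.811, 0.406], [0.0, 0.0, 0.0, 1.0]]
```

View pics/w1.png

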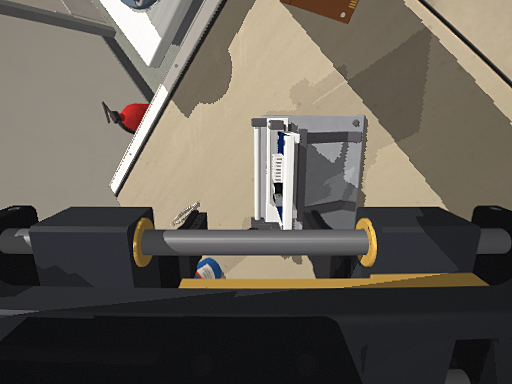

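The wrist view shows the holder at (255–365, 115–230), with the rail as the bright strip at x≈290. The stop end is at the top, and the gripper hides the far end. I'll check the frame against this depth.

Run:
```python
from g import *
O=np.array([.5255,-.0479,.035])
def sh(nm,m,W):
    q=((W[m]-O)@D)*1000
    q=q[np.isfinite(q).all(1)]
    print(nm,len(q),"x",np.percentile(q[:,0],[1,5,50,95,99]).round(1),"y",np.percentile(q[:,1],[2,50,98]).round(1),"z",np.percentile(q[:,2],[2,25,50,75,98]).round(1))
for f in("w1","scene0","top0"):
    s=np.load(f+".npz");W=s['W'];L=(W-O)@D
    near=(abs(L[...,0])<.1)
    if f=="w1": near[205:]=False
    sh(f+" rail",near&(L[...,1]>.093)&(L[...,1]<.12)&(abs(L[...,2])<.02),W)
    sh(f+" railtop",near&(L[...,1]>.1065)&(L[...,1]<.12)&(abs(L[...,2])<.02),W)
    # plate
    sh(f+" plate",(abs(W[...,2]-.010)<.004)&(abs(L[...,0])<.13)&(np.linalg.norm(W[...,:2]-O[:2],axis=-1)<.17),W)
    sh(f+" stop top", near&(L[...,0]<-.062)&(L[...,1]>.02)&(L[...,1]<.05)&(abs(L[...,2])<.02),W)
    sh(f+" knob", (L[...,0]>.06)&(L[...,0]<.14)&(W[...,2]>.075)&(abs(L[...,2])<.08)&(L[...,1]<.07),W)
    m=(L[...,0]>.06)&(L[...,0]<.14)&(W[...,2]>.07)&(abs(L[...,2])<.08)&(L[...,1]<.07)
    if m.any(): print("  knob world",np.nanpercentile(W[m],[5,50,95],axis=0).round(4).tolist(),"uv",np.argwhere(m).mean(0)[::-1].round(1))
```

```text
w1 rail 727 x [-60.2 -57.4 -21.9  15.1  18.8] y [ 96.2 111.1 112.7] z [-4.3 -1.5  1.5  4.5  5.4]
w1 railtop 627 x [-60.1 -56.9 -22.   15.1  18.6] y [107.6 111.3 112.8] z [-4.3 -1.8  0.7  3.4  5.3]
w1 plate 5986 x [-83.5 -79.5  -8.7  75.5  92.7] y [-44.8  22.5  46.5] z [-108.7  -93.1  -74.   -49.9   22.2]
w1 stop top 141 x [-76.5 -76.5 -70.2 -64.8 -64.8] y [22.8 40.7 42.8] z [-0.7  3.3  8.7 12.8 17.6]
w1 knob 21 x [80.4 80.6 86.2 87.6 87.7] y [19.6 22.6 35.4] z [21.1 39.6 41.1 42.6 46.7]
  knob world [[0.5666, -0.1261, 0.0705], [0.5725, -0.1203, 0.0735], [0.5937, -0.0943, 0.0808]] uv [257.1 226.8]
scene0 rail 334 x [-57.5 -52.4   2.9  55.9  60.9] y [ 93.8 101.4 109.1] z [ 1.2  4.3  5.9  7.5 10.6]
scene0 railtop 68 x [-55.8 -49.   19.3  57.5  60.9] y [106.5 108.9 109.2] z [ 1.3  4.1  5.4  7.  11.1]
scene0 plate 1651 x [-80.  -71.   39.2 122.7 128.5] y [-52.4 -30.3  41.1] z [-101.6  -16.2    1.4   16.7   28.6]
scene0 stop top 29 x [-71.7 -71.7 -66.9 -64.1 -64.1] y [21.2 31.3 38.9] z [13.9 16.  17.3 18.1 19.4]
scene0 knob 97 x [ 61.   61.2  95.8 105.7 107.8] y [16.6 31.7 63.8] z [ 0.8 46.8 52.1 54.9 61.2]
  knob world [[0.569, -0.1417, 0.0715], [0.5756, -0.1339, 0.0853], [0.5945, -0.0703, 0.0977]] uv [274.6 213.4]
top0 rail 215 x [-60.4 -56.2  -1.4  51.1  56.2] y [ 94.2 106.5 113.4] z [-3.2  4.3  6.8  8.7 11.3]
top0 railtop 108 x [-60.9 -55.8   4.2  51.1  56.3] y [106.7 109.1 113.6] z [-2.9  2.3  5.4  7.6 10.8]
top0 plate 1613 x [-124.1 -108.3   12.2  118.1  126.5] y [-108.4   -1.4   64.1] z [-138.4  -90.3  -41.3   28.5  107.3]
top0 stop top 31 x [-78.  -77.2 -70.3 -62.3 -62.2] y [20.7 38.  45.3] z [-6.4  2.9 10.1 17.7 19.4]
top0 knob 41 x [77.8 79.3 87.8 98.2 98.5] y [17.1 38.1 44.4] z [10.2 46.1 50.8 54.8 58.7]
  knob world [[0.5656, -0.1355, 0.0707], [0.575, -0.123, 0.0905], [0.5958, -0.0923, 0.1009]] uv [286.6 185.9]
```

```bash
python3 -m creep '[[0.007,-0.003,-0.008,-0.6,0.8,-0.1],[0.007,-0.003,-0.009,-0.5,0.8,-0.1],[0,0,0,0,0,0]]'
python3 -c "
from g import *
to([.5615,-.0117,.1125],G)"
```

```text
t: 2.57
ee_pos: [0.6094, 0.0388, 0.2588]
ee_rot: [-2.529, -0.001, 2.363]
contact_force: [0.4, 0.8, -0.6]
finger_gap: 0.689
finger_force: 0.0
t 2.57 d mm [ -47.9  -50.5 -146.3] turn [ 0.  -0.1 -0.2] J [ 0.07  0.73  1.11 -0.4   1.78 -0.71] F [ 0.4  0.8 -0.6] in deck [   1.6 -159.8  -26.9]
```

```bash
python3 -m creep '[[0.008,0.007,-0.008,0,0,0],[0.0085,0.0076,-0.0074,0,0,-0.2],[-0.0065,-0.0065,-0.0131,0,0,0],[-0.0065,-0.0065,-0.0131,0,0,0],[-0.0065,-0.0065,-0.0131,0,0,0],[-0.0065,-0.0065,-0.0131,0,0,0],[-0.0065,-0.0065,-0.0131,0,0,0],[-0.0065,-0.0065,-0.0131,0,0,0],[-0.0065,-0.0065,-0.0131,0,0,0],[-0.0065,-0.0065,-0.0131,0,0,0],[0,0,0,0,0,0]]'
python3 -c "
from g import *
to([.5615,-.0117,.1125],G)"
```

```text
t: 3.48
ee_pos: [0.5714, 0.0011, 0.1391]
ee_rot: [-2.528, -0.004, 2.358]
contact_force: [-0.5, 0.6, 0.5]
finger_gap: 0.689
finger_force: 0.0
t 3.48 d mm [ -9.9 -12.8 -26.6] turn [-0.  -0.3  0.1] J [ 0.02  0.8   1.32 -0.41  1.5  -0.64] F [-0.5  0.6  0.5] in deck [  2.  -31.   -2.1]
```

```bash
python3 -m creep '[[-0.003,-0.003,-0.0065,0,0,0],[-0.003,-0.003,-0.0065,0,0,0],[-0.002,-0.0035,-0.0068,0,0,0],[-0.002,-0.0033,-0.0068,0,0,0],[0,0,0,0,0,0],[0,0,0,0,0,0]]'
python3 -m creep '[[0,0,0,0,0,0],[0,0,0,0,0,0],[0,0,0,0,0,0],[0,0,0,0,0,0],[0,0,0,0,0,0],[0,0,0,0,0,0]]' 0
python3 -c "
from g import *
to([.5615,-.0117,.1125],G)"
```

```text
t: 3.98
ee_pos: [0.5638, -0.0122, 0.1144]
ee_rot: [-2.531, 0.0, 2.358]
contact_force: [0.4, 0.4, -0.5]
finger_gap: 0.691
finger_force: 0.0
t: 4.48
ee_pos: [0.5641, -0.012, 0.1149]
ee_rot: [-2.532, 0.001, 2.358]
contact_force: [0.6, 0.7, 1.0]
finger_gap: 0.32
finger_force: 0.0
t 4.48 d mm [-2.6  0.3 -2.4] turn [0.  0.1 0.1] J [-0.    0.82  1.37 -0.42  1.43 -0.63] F [0.6 0.7 1. ] in deck [-2.  -2.9 -0. ]
```

```bash
python3 -m creep '[[0,0,0,0,0,0],[0,0,0,0,0,0],[0,0,0,0,0,0],[0,0,0,0,0,0],[0,0,0,0,0,0]]'
python3 -c "
from g import *
to([.5615,-.0117,.1125],G)"
```

```text
t: 4.9
ee_pos: [0.5642, -0.0119, 0.1147]
ee_rot: [-2.532, 0.001, 2.358]
contact_force: [-0.0, 0.5, 0.4]
finger_gap: 0.11
finger_force: 29.9
t 4.9 d mm [-2.7  0.2 -2.2] turn [-0.   0.1  0.1] J [-0.    0.82  1.37 -0.42  1.43 -0.63] F [-0.   0.5  0.4] in deck [-2.1 -2.8  0.2]
```

```bash
python3 -m creep '[[0,0,0.004,0,0,0],[0,0,0.008,0,0,0],[0,0,0.014,0,0,0],[0,0,0.018,0,0,0],[0,0,0.018,0,0,0],[0,0,0.018,0,0,0],[0,0,0.018,0,0,0],[0,0,0.018,0,0,0],[0,0,0.018,0,0,0],[0,0,0.018,0,0,0],[0,0,0.008,0,0,0],[0,0,0,0,0,0]]'
python3 - <<'E'
from g import *
to([.5642,-.0119,.1147],F)
for n in("scene","top"):
    cc=cal(n);im,d=read_camera(n);np.savez(n+"1.npz",im=im,d=d,W=cloud(n,d,cc))
    if n=="scene": cv2.imwrite("pics/s1.png",cv2.resize(im[100:260,150:350],None,fx=3,fy=3))
print(dy)
E
```

```text
t: 5.9
ee_pos: [0.565, -0.0121, 0.2779]
ee_rot: [-2.536, 0.005, 2.358]
contact_force: [-0.1, 0.8, -1.7]
finger_gap: 0.111
finger_force: 29.9
t 5.9 d mm [  -0.8    0.2 -163.2] turn [ -72.2  -73.1 -147.5] J [-0.    0.63  1.25 -0.42  1.7  -0.75] F [-0.1  0.8 -1.7] in deck [  -0.7 -133.9  -93.2]
[0.40416158 0.40699305 0.81915204]
```

View pics/s1.png

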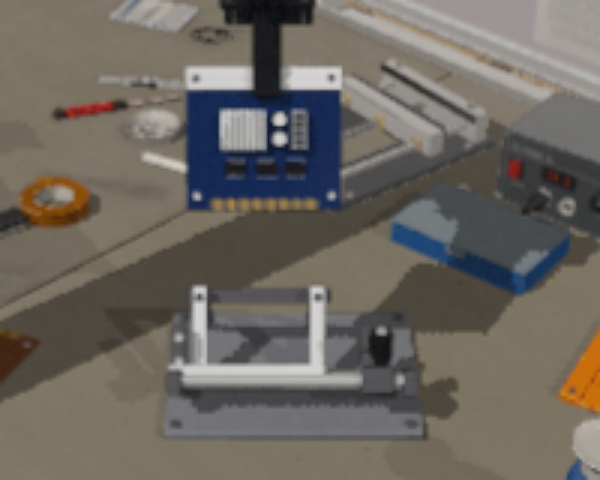

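The card hangs straight and is gripped within about 1 mm of its middle: rail at crop x 187–343, finger at 267. The empty holder's back rails are at crop (200,330) and (319,330). I'll measure them, then start the flip.

Run:
```python
from g import *
O=np.array([.5255,-.0479,.035])
for f in("scene1","top1"):
    s=np.load(f+".npz");W=s['W'];L=((W-O)@D)*1000;hs=cv2.cvtColor(s['im'],cv2.COLOR_BGR2HSV)
    X,Y,Z=L[...,0],L[...,1],L[...,2]
    for lo,hi in((-63,-35),(35,63)):
        m=(X>lo)&(X<hi)&(Y>18)&(Y<85)&(abs(Z)<9)&(hs[...,2]>140)
        q=L[m];print(f,(lo,hi),len(q),"x",np.percentile(q[:,0],[3,50,97]).round(1),"ytop",np.percentile(q[:,1],98).round(1),"z",np.percentile(q[:,2],[5,50,95]).round(1))
    m=(X<-60)&(X>-85)&(Y>8)&(Y<45)&(Z>-3)&(Z<20);q=L[m];print(" stop",len(q),np.percentile(q,[3,50,97],axis=0).round(1).tolist())
    m=(X>70)&(X<115)&(W[...,2]>.06)&(W[...,2]<.12)&(Z>15)&(Z<75)&(hs[...,2]<60);q=W[m];print(" knob",len(q),np.percentile(q,[5,50,95],axis=0).round(4).tolist(),L[m].mean(0).round(1))
    # card
    Q=L[(W[...,2]>.15)&(W[...,2]<.33)&(abs(X)<75)&(hs[...,0]>105)&(hs[...,0]<130)&(hs[...,1]>110)];print(" card x",np.percentile(Q[:,0],[2,50,98]).round(1),"z",np.median(Q[:,2]).round(1))
```

```text
scene1 (-63, -35) 78 x [-55.4 -50.3 -47.6] ytop 70.9 z [-4.6 -1.4  3.6]
scene1 (35, 63) 81 x [43.5 48.6 51.3] ytop 71.2 z [-4.1 -0.9  2.3]
 stop 58 [[-71.8, 8.9, 13.2], [-66.6, 23.7, 17.1], [-61.6, 38.9, 19.3]]
 knob 69 [[0.5695, -0.1425, 0.0711], [0.5739, -0.1363, 0.086], [0.5805, -0.126, 0.0969]] [96.4 25.4 51.8]
 card x [-54.4   5.7  59. ] z 97.4
top1 (-63, -35) 48 x [-62.3 -57.8 -52.1] ytop 74.0 z [-8.4  0.1  5.2]Traceback (most recent call last):
  File "<stdin>", line 8, in <module>
    return _quantile_unchecked(
        a, q, axis, out, overwrite_input, method, keepdims, weights)
    return _ureduce(a,
                    func=_quantile_ureduce_func,
    ...<5 lines>...
                    overwrite_input=overwrite_input,
                    method=method)
    r = func(a, **kwargs)
    result = _quantile(arr,
                       quantiles=q,
    ...<2 lines>...
                       out=out,
                       weights=wgt)
    slices_having_nans = np.isnan(arr[-1, ...])
                                  ~~~^^^^^^^^^
IndexError: index -1 is out of bounds for axis 0 with size 0
```

```bash
python3 -m creep '[[0,0,0,-2.8,-2.8,-5.7],[0,0,0,-2.8,-2.8,-5.7],[0,0,0,-2.8,-2.8,-5.7],[0,0,0,-2.8,-2.8,-5.7],[0,0,0,-2.8,-2.8,-5.7],[0,0,0,-2.8,-2.8,-5.7],[0,0,0,-2.8,-2.8,-5.7],[0,0,0,-2.8,-2.8,-5.7],[0,0,0,-2.8,-2.8,-5.7],[0,0,0,-2.8,-2.8,-5.7],[0,0,0,-2.8,-2.8,-5.7],[0,0,0,-2.8,-2.8,-5.7]]'
python3 -c "
from g import *
to([.5642,-.0119,.2747],F)"
```

```text
t: 7.0
ee_pos: [0.5632, -0.012, 0.2731]
ee_rot: [-3.058, 0.607, 0.924]
contact_force: [0.4, -0.2, -1.5]
finger_gap: 0.11
finger_force: 29.9
t 7.0 d mm [1.  0.1 1.6] turn [-39.3 -39.2 -78.7] J [-0.    0.63  1.26 -0.42  1.7   0.71] F [ 0.4 -0.2 -1.5] in deck [0.7 1.8 0.3]
```

```bash
python3 -m creep '[[0,0,0,-3.0,-3.0,-6.0],[0,0,0,-3.0,-3.0,-6.0],[0,0,0,-3.0,-3.0,-6.0],[0,0,0,-3.0,-3.0,-6.0],[0,0,0,-3.0,-3.0,-6.0],[0,0,0,-3.0,-3.0,-6.0],[0,0,0,-3.0,-3.0,-6.0],[0,0,0,-3.0,-3.0,-6.0],[0,0,0,-3.0,-3.0,-6.0],[0,0,0,-3.0,-3.0,-6.0],[0,0,0,-3.0,-3.0,-6.0],[0,0,0,-3.0,-3.0,-6.0]]'
python3 -m creep '[[0,0,0,-3.0,-3.0,-6.0],[0,0,0,0,0,0],[0,0,0,0,0,0]]'
python3 - <<'E'
from g import *
to([.5642,-.0119,.2747],F)
n="scene";cc=cal(n);im,d=read_camera(n);np.savez("scene2.npz",im=im,d=d,W=cloud(n,d,cc))
cv2.imwrite("pics/s2.png",cv2.resize(im[100:260,150:350],None,fx=3,fy=3))
E
```

```text
t: 8.0
ee_pos: [0.5632, -0.0119, 0.273]
ee_rot: [2.534, 0.103, -0.632]
contact_force: [-1.0, -2.0, -2.1]
finger_gap: 0.112
finger_force: 29.9
t: 8.25
ee_pos: [0.5634, -0.012, 0.2735]
ee_rot: [2.528, 0.036, -0.727]
contact_force: [-0.6, 0.0, -2.1]
finger_gap: 0.11
finger_force: 29.9
t 8.25 d mm [0.8 0.1 1.2] turn [-1.3 -1.6 -3.1] J [-0.    0.63  1.26 -0.43  1.7   2.33] F [-0.6  0.  -2.1] in deck [0.5 1.3 0.2]
```

View pics/s2.png

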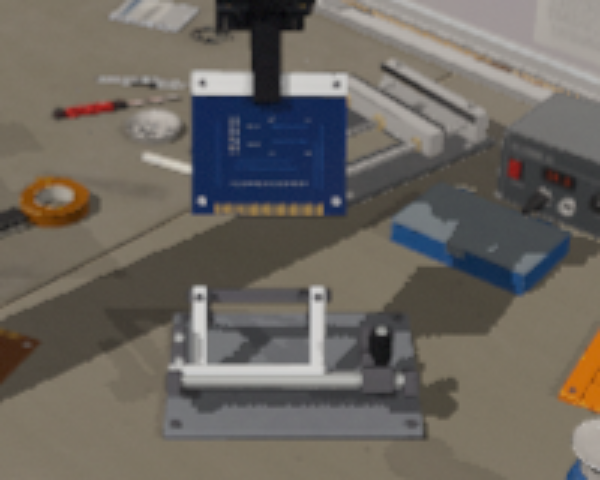

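The card is flipped, solder side out, now about 3 mm further right (crop 192–348). I'll finish the turn, shift it 3 mm towards the stop and lower it.

```bash
python3 -m creep '[[0,0,0,-1.3,-1.6,-3.1],[-0.001,0.001,-0.012,0,0,0],[0,0,-0.018,0,0,0],[0,0,-0.018,0,0,0],[0,0,-0.018,0,0,0],[0,0,-0.018,0,0,0],[0,0,-0.018,0,0,0],[0,0,-0.012,0,0,0],[0,0,-0.008,0,0,0],[0,0,0,0,0,0],[0,0,0,0,0,0]]'
python3 -c "
from g import *
to([.562,-.010,.1147],F)"
```

```text
t: 9.22
ee_pos: [0.563, -0.0111, 0.1526]
ee_rot: [2.531, -0.003, -0.783]
contact_force: [0.4, 0.2, -1.0]
finger_gap: 0.108
finger_force: 29.9
t 9.22 d mm [ -1.    1.1 -37.9] turn [0.1 0.1 0.1] J [-0.    0.77  1.35 -0.42  1.49  2.49] F [ 0.4  0.2 -1. ] in deck [ -1.5 -31.  -21.8]
```

```bash
python3 -m creep '[[-0.0005,0.0005,-0.008,0,0,0],[-0.0005,0.0005,-0.008,0,0,0],[0,0,-0.007,0,0,0],[0,0,-0.005,0,0,0],[0,0,-0.004,0,0,0],[0,0,-0.003,0,0,0],[0,0,0,0,0,0],[0,0,0,0,0,0]]'
python3 -c "
from g import *
to([.562,-.010,.1147],F)"
```

```text
t: 9.88
ee_pos: [0.562, -0.0101, 0.1176]
ee_rot: [2.531, -0.004, -0.784]
contact_force: [0.0, -0.2, -1.6]
finger_gap: 0.111
finger_force: 29.9
t 9.88 d mm [-0.   0.1 -2.9] turn [0.1 0.2 0.1] J [ 0.    0.81  1.37 -0.42  1.43  2.52] F [ 0.  -0.2 -1.6] in deck [-0.1 -2.4 -1.7]
```

```bash
python3 -m creep '[[0,0,-0.001,0,0,0],[0,0,-0.001,0,0,0],[0,0,0,0,0,0]]';python3 -m creep '[[0,0,-0.001,0,0,0],[0,0,0,0,0,0]]'; python3 -m creep '[[0,0,-0.001,0,0,0],[0,0,0,0,0,0]]'
```

```text
t: 10.13
ee_pos: [0.562, -0.01, 0.1158]
ee_rot: [2.532, -0.004, -0.784]
contact_force: [-0.1, 0.1, -0.6]
finger_gap: 0.112
finger_force: 29.9
t: 10.3
ee_pos: [0.5621, -0.01, 0.1148]
ee_rot: [2.532, -0.004, -0.784]
contact_force: [0.9, -0.7, -1.8]
finger_gap: 0.11
finger_force: 29.9
t: 10.47
ee_pos: [0.5623, -0.0097, 0.1145]
ee_rot: [2.532, -0.005, -0.784]
contact_force: [-0.2, 2.2, 3.6]
finger_gap: 0.115
finger_force: 29.9
```

```bash
python3 -m creep '[[0,0,0,0,0,0],[0,0,0,0,0,0],[0,0,0,0,0,0],[0,0,0,0,0,0],[0,0,0,0,0,0],[0,0,0,0,0,0],[0,0,0,0,0,0]]' 0.05
python3 -m creep '[[0.002,0.002,0.004,0,0,0],[0.004,0.004,0.008,0,0,0],[0.0065,0.0065,0.0131,0,0,0],[0.0065,0.0065,0.0131,0,0,0],[0.0065,0.0065,0.0131,0,0,0],[0.0065,0.0065,0.0131,0,0,0],[0.0065,0.0065,0.0131,0,0,0],[0.0065,0.0065,0.0131,0,0,0],[0.0065,0.0065,0.0131,0,0,0],[0,0,0.02,0,0,0],[0,0,0.02,0,0,0],[0,0,0,0,0,0]]'
python3 - <<'E'
from g import *
O=np.array([.5255,-.0479,.035])
n="scene";cc=cal(n);im,d=read_camera(n);np.savez("scene3.npz",im=im,d=d,W=cloud(n,d,cc))
cv2.imwrite("pics/s3.png",cv2.resize(im[130:260,180:320],None,fx=4,fy=4))
to(O,Rt(np.array([0,0,-1.]),dx)); to(O,Rt(np.array([0,0,-1.]),-dx))
# knob ray triangulation: knob mid axis pixels, dark mask
for f in("scene3","scene1","top0","top1"):
    s=np.load(f+".npz");W=s['W'];hs=cv2.cvtColor(s['im'],cv2.COLOR_BGR2HSV)
    m=(np.linalg.norm(W[...,:2]-[.578,-.132],axis=-1)<.03)&(W[...,2]>.06)&(W[...,2]<.12)
    q=W[m]
    if len(q): print(f,len(q),"top z",np.percentile(q[:,2],97).round(4)); t=q[q[:,2]>np.percentile(q[:,2],97)-.006]; print("  top xy",t.mean(0).round(4),len(t),"all",q.mean(0).round(4), np.argwhere(m).min(0),np.argwhere(m).max(0))
E
```

```text
t: 11.05
ee_pos: [0.5619, -0.0101, 0.1137]
ee_rot: [2.531, -0.004, -0.784]
contact_force: [0.1, -0.9, 1.2]
finger_gap: 0.53
finger_force: 0.0
t: 12.05
ee_pos: [0.6159, 0.0421, 0.2625]
ee_rot: [2.538, -0.011, -0.783]
contact_force: [0.4, 0.2, 0.9]
finger_gap: 0.576
finger_force: 0.0
t 12.1 d mm [ -89.6  -90.  -225.4] turn [38.4  0.6 87.2] J [ 0.07  0.73  1.09 -0.4   1.78  2.44] F [ 0.4  0.5 -0.9] in deck [-2.000e-01 -2.575e+02 -2.530e+01]
t 12.1 d mm [ -89.6  -90.  -225.4] turn [  0.6 -38.4 -86.8] J [ 0.07  0.73  1.09 -0.4   1.78  2.44] F [ 0.4  0.5 -0.9] in deck [-2.000e-01 -2.575e+02 -2.530e+01]
scene3 170 top z 0.0975
  top xy [ 0.5779 -0.1334  0.0958] 36 all [ 0.575  -0.1348  0.0769] [209 270] [226 287]
scene1 166 top z 0.0976
  top xy [ 0.5778 -0.1341  0.0958] 38 all [ 0.575  -0.1342  0.0773] [209 270] [226 287]
top0 88 top z 0.101
  top xy [ 0.5768 -0.127   0.0986] 18 all [ 0.5728 -0.1261  0.077 ] [183 281] [193 297]
top1 82 top z 0.1018
  top xy [ 0.5747 -0.1261  0.0996] 17 all [ 0.5732 -0.1261  0.0779] [182 282] [194 297]
```

View pics/s3.png

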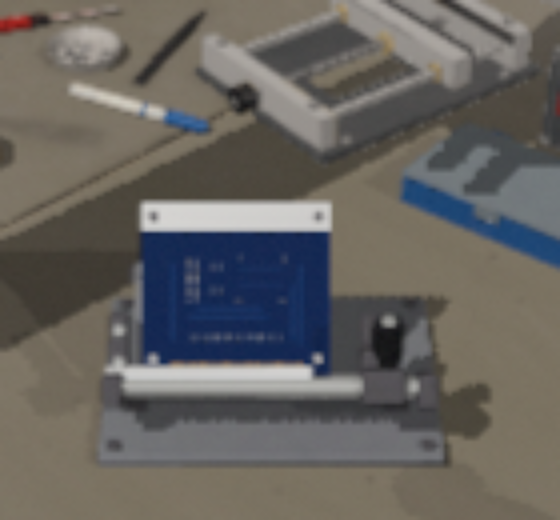

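The card is seated upright, solder side out, with a small gap to the stop on the left. The knob is at crop (388,340). I'll move above the knob with the tool vertical, closing along the jaw's travel.

```bash
python3 -m creep '[[-0.003,-0.012,-0.002,2.75,0.05,6.2],[-0.003,-0.012,-0.002,2.75,0.05,6.2],[-0.003,-0.012,-0.002,2.75,0.05,6.2],[-0.003,-0.012,-0.002,2.75,0.05,6.2],[-0.003,-0.012,-0.002,2.75,0.05,6.2],[-0.003,-0.012,-0.002,2.75,0.05,6.2],[-0.003,-0.012,-0.002,2.75,0.05,6.2],[-0.003,-0.012,-0.002,2.75,0.05,6.2],[-0.003,-0.012,-0.002,2.75,0.05,6.2],[-0.003,-0.012,-0.002,2.75,0.05,6.2],[-0.003,-0.012,-0.002,2.75,0.05,6.2],[-0.003,-0.012,-0.002,2.75,0.05,6.2]]' 0.05
python3 -m creep '[[-0.0015,-0.013,-0.004,2.75,0.05,6.2],[-0.0015,-0.013,-0.004,2.75,0.05,6.2],[0,0,0,0,0,0],[0,0,0,0,0,0]]'
python3 -c "
from g import *
M=Rt(np.array([0,0,-1.]),dx)
to([.577,-.130,.083],M)"
```

```text
t: 13.1
ee_pos: [0.5765, -0.1025, 0.2327]
ee_rot: [3.066, 0.065, 0.571]
contact_force: [-0.3, -0.2, 0.3]
finger_gap: 0.576
finger_force: 0.0
t: 13.43
ee_pos: [0.5738, -0.1294, 0.2245]
ee_rot: [3.14, 0.008, 0.78]
contact_force: [-0.1, 0.1, -0.3]
finger_gap: 0.575
finger_force: 0.0
t 13.43 d mm [   3.2   -0.6 -141.5] turn [ 0.4 -0.3  0.5] J [-0.41  0.49  1.53 -0.01  1.13  0.39] F [-0.1  0.1 -0.3] in deck [   2.7 -114.8  -82.6]
```

```bash
python3 -m creep '[[0.001,0,-0.01,0.4,-0.3,0.5],[0.001,0,-0.015,0,0,0],[0.001,0,-0.02,0,0,0],[0,0,-0.02,0,0,0],[0,0,-0.02,0,0,0],[0,0,-0.02,0,0,0],[0,0,-0.012,0,0,0],[0,0,-0.009,0,0,0],[0,0,-0.007,0,0,0],[0,0,-0.005,0,0,0],[0,0,0,0,0,0],[0,0,0,0,0,0]]'
python3 - <<'E'
from g import *
M=Rt(np.array([0,0,-1.]),dx)
to([.577,-.130,.083],M)
n="scene";im,d=read_camera(n);cv2.imwrite("pics/s4.png",cv2.resize(im[130:260,180:320],None,fx=4,fy=4))
E
```

```text
t: 14.43
ee_pos: [0.5778, -0.1284, 0.0877]
ee_rot: [3.139, -0.002, 0.794]
contact_force: [0.1, -1.2, -0.0]
finger_gap: 0.574
finger_force: 0.0
t 14.43 d mm [-0.8 -1.6 -4.7] turn [ 0.   0.2 -0.3] J [-0.41  0.68  1.63  0.    0.83  0.37] F [ 0.1 -1.2 -0. ] in deck [ 0.5 -4.8 -1.3]
```

View pics/s4.png

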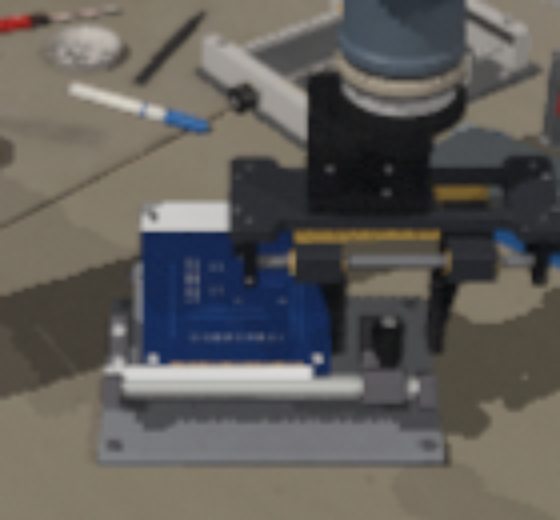

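The fingers straddle the knob symmetrically (338 and 438, knob 388). Closing.

```bash
python3 -m creep '[[-0.0005,-0.001,-0.002,0,0,0],[0,-0.0005,-0.002,0,0,0],[0,0,0,0,0,0],[0,0,0,0,0,0],[0,0,0,0,0,0],[0,0,0,0,0,0],[0,0,0,0,0,0],[0,0,0,0,0,0]]' 0
python3 -m creep '[[0,0,0,0,0,0],[0,0,0,0,0,0]]'
```

```text
t: 15.15
ee_pos: [0.5773, -0.1305, 0.0837]
ee_rot: [3.139, -0.002, 0.794]
contact_force: [0.8, -1.3, 0.5]
finger_gap: 0.195
finger_force: 34.4
t: 15.32
ee_pos: [0.5773, -0.1304, 0.0836]
ee_rot: [3.139, -0.002, 0.794]
contact_force: [-0.2, -2.2, 1.8]
finger_gap: 0.193
finger_force: 34.4
```

```bash
python3 -m creep '[[-0.0014,0.0014,0,0,0,0],[-0.0021,0.0021,0,0,0,0],[-0.0021,0.0021,0,0,0,0],[-0.0021,0.0021,0,0,0,0],[-0.0021,0.0021,0,0,0,0],[-0.0021,0.0021,0,0,0,0],[-0.0021,0.0021,0,0,0,0],[0,0,0,0,0,0]]'
python3 - <<'E'
from g import *
s=state();print(s['contact_force']@dx)
n="scene";cc=cal(n);im,d=read_camera(n);cv2.imwrite("pics/s5.png",cv2.resize(im[130:260,180:320],None,fx=4,fy=4))
E
```

```text
t: 15.98
ee_pos: [0.5625, -0.1158, 0.0836]
ee_rot: [3.14, -0.001, 0.794]
contact_force: [-1.8, -4.8, 2.6]
finger_gap: 0.196
finger_force: 34.5
2.129476535263365
```

View pics/s5.png

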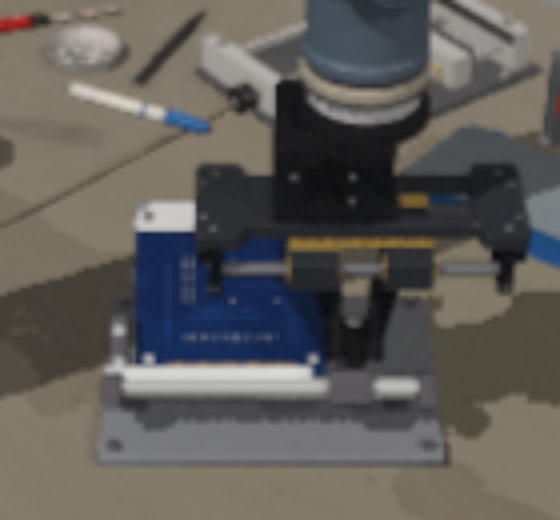

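The jaw slides with the knob and has already pushed the card about 2 mm towards the stop (edge 141→136). Continuing in small steps while watching the force.

```bash
for i in 1 ; do :; done; python3 -m creep '[[-0.0007,0.0007,0,0,0,0],[-0.0007,0.0007,0,0,0,0],[0,0,0,0,0,0]]'; python3 -c "
from g import *
s=state();print(s['contact_force']@dx)"
python3 -m creep '[[-0.0007,0.0007,0,0,0,0],[0,0,0,0,0,0]]'; python3 -c "
from g import *
s=state();print(s['contact_force']@dx)"
python3 -m creep '[[-0.0007,0.0007,0,0,0,0],[0,0,0,0,0,0]]'; python3 -c "
from g import *
s=state();print(s['contact_force']@dx,s['ee_pos']@dx)"
```

```text
t: 16.28
ee_pos: [0.5618, -0.1151, 0.0836]
ee_rot: [3.139, -0.001, 0.794]
contact_force: [-0.6, -5.5, 2.4]
finger_gap: 0.194
finger_force: 34.5
3.4679192435133017
t: 16.45
ee_pos: [0.5612, -0.1145, 0.0836]
ee_rot: [3.138, -0.002, 0.794]
contact_force: [0.1, -5.3, 2.6]
finger_gap: 0.192
finger_force: 34.5
3.806348680714102
t: 16.62
ee_pos: [0.5605, -0.1138, 0.0837]
ee_rot: [3.138, -0.002, 0.794]
contact_force: [-0.7, -5.4, 3.6]
finger_gap: 0.196
finger_force: 34.5
3.346604525541919 0.47789219105439634
```

```bash
q(){ python3 -c "
from g import *
s=state();print('FX',s['contact_force']@dx,s['ee_pos']@dx)"; }
python3 -m creep '[[-0.0007,0.0007,0,0,0,0],[0,0,0,0,0,0]]' | grep -E '^t|force'; q
python3 -m creep '[[-0.0007,0.0007,0,0,0,0],[0,0,0,0,0,0]]'| grep -E '^t|force'; q
python3 -m creep '[[-0.0007,0.0007,0,0,0,0],[0,0,0,0,0,0]]'| grep -E '^t|force'; q
```

```text
t: 16.78
contact_force: [-1.0, -6.3, 3.3]
finger_force: 34.6
FX 3.7255839956929355 0.4769661318021561
t: 16.95
contact_force: [0.8, -7.5, 1.3]
finger_force: 34.6
FX 5.868089395018215 0.4769486519883273
t: 17.12
contact_force: [1.6, -9.4, 0.5]
finger_force: 34.7
FX 7.779371606630247 0.47686089074305493
```

```bash
q(){ python3 -c "
from g import *
s=state();print('FX',s['contact_force']@dx,s['ee_pos']@dx)"; }
python3 -m creep '[[-0.0007,0.0007,0,0,0,0],[-0.0007,0.0007,0,0,0,0],[0,0,0,0,0,0]]' | grep -E '^t|force'; q
python3 -m creep '[[-0.0007,0.0007,0,0,0,0],[-0.0007,0.0007,0,0,0,0],[0,0,0,0,0,0]]'| grep -E '^t|force'; q
python3 -m creep '[[-0.0007,0.0007,0,0,0,0],[-0.0007,0.0007,0,0,0,0],[0,0,0,0,0,0]]'| grep -E '^t|force'; q
```

```text
t: 17.37
contact_force: [2.5, -11.8, -3.0]
finger_force: 34.8
FX 10.154021543923424 0.47681709045474746
t: 17.62
contact_force: [5.1, -15.2, -5.7]
finger_force: 34.9
FX 14.288985345914927 0.4767392339071938
t: 17.87
contact_force: [5.8, -18.1, -7.4]
finger_force: 35.1
FX 16.887057442976204 0.47664677866872723
```

```bash
python3 -m creep '[[-0.0007,0.0007,0,0,0,0],[-0.0007,0.0007,0,0,0,0],[0,0,0,0,0,0],[0,0,0,0,0,0]]'
python3 -m creep '[[0,0,0,0,0,0],[0,0,0,0,0,0],[0,0,0,0,0,0],[0,0,0,0,0,0],[0,0,0,0,0,0],[0,0,0,0,0,0]]' 0.05
python3 -c "
from g import *
s=state();print('FX',s['contact_force']@dx,s['ee_pos']@dx)"
```

```text
t: 18.2
ee_pos: [0.5597, -0.1128, 0.0838]
ee_rot: [3.12, -0.004, 0.795]
contact_force: [8.3, -20.9, -9.9]
finger_gap: 0.2
finger_force: 35.3
t: 18.7
ee_pos: [0.5513, -0.1041, 0.0829]
ee_rot: [-3.14, -0.002, 0.793]
contact_force: [0.3, 0.3, 0.7]
finger_gap: 0.54
finger_force: 0.0
FX 0.04565410602207956 0.46456947996216563
```

```bash
python3 -m creep '[[0.003,-0.003,0,0,0,0],[0.004,-0.004,0,0,0,0],[0,0,0.004,0,0,0],[0,0,0.01,0,0,0],[0,0,0.02,0,0,0],[0,0,0.03,0,0,0],[0,0,0.03,0,0,0],[0,0,0.03,0,0,0],[0,0,0.03,0,0,0],[0,0,0.03,0,0,0],[0,0,0,0,0,0],[0,0,0,0,0,0]]'
python3 -m creep '[[-0.01,-0.035,0.005,0,0,0],[-0.01,-0.035,0.005,0,0,0],[-0.01,-0.035,0.005,0,0,0],[-0.01,-0.035,0.005,0,0,0],[0,0,0,0,0,0],[0,0,0,0,0,0]]' | head -2
python3 - <<'E'
from g import *
O=np.array([.5255,-.0479,.035])
n="scene";cc=cal(n);im,d=read_camera(n);W=cloud(n,d,cc)
i2,_=read_camera("top")
a=cv2.resize(im[150:250,195:300],None,fx=4,fy=4,interpolation=cv2.INTER_CUBIC);b=cv2.resize(i2[145:245,218:308],None,fx=4,fy=4,interpolation=cv2.INTER_CUBIC)
cv2.imwrite("pics/s6.png",np.hstack([a,b]))
L=((W-O)@D)*1000
h=cv2.cvtColor(im,cv2.COLOR_BGR2HSV);m=(cv2.inRange(h,(105,110,40),(130,255,200))>0)&(np.abs(L)<[75,130,30]).all(-1)&(L[...,1]>5)
q=L[m];print(len(q),np.percentile(q,[2,50,98],axis=0).round(1));A=np.c_[q[:,:2],np.ones(len(q))];print(np.linalg.lstsq(A,q[:,2],rcond=None)[0].round(4))
E
```

```text
t: 19.7
ee_pos: [0.5604, -0.1127, 0.2704]
ee_rot: [3.135, -0.004, 0.794]
contact_force: [-0.5, 0.1, -0.6]
finger_gap: 0.576
finger_force: 0.0
t: 20.2
ee_pos: [0.5182, -0.2538, 0.2862]
1444 [[-59.9  13.1  -1.6]
 [ -1.9  53.3   3.7]
 [ 56.   91.3   8.8]]
[-4.7000e-03 -3.7100e-02  5.5816e+00]
```

View pics/s6.png

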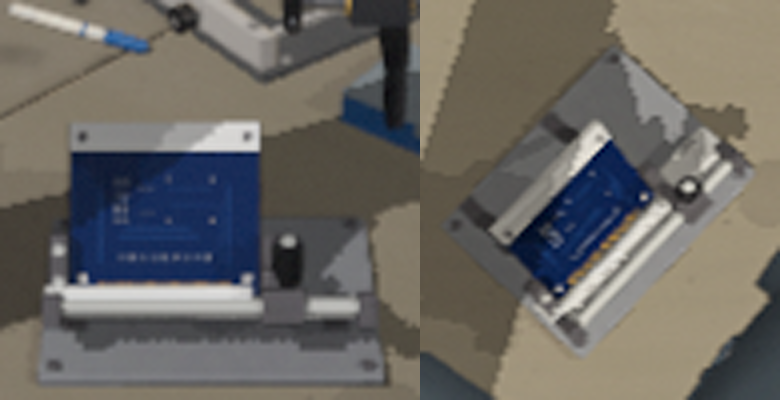

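The card stands solder side out, its left edge on the stop (69) and the jaw at its right edge (262). Its middle lines up with the back rails' centre, and the gripper is clear.

```bash
python3 -c "
from rig import *
print(job_done())"
```

```text
the job is handed in; nothing more can be done
None
```

The card is turned over and back in the holder, solder side out and grip rail up. The jaw was pressed home against it with about 20 N, then released, and the job was handed in after about 20 s of robot time.

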